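Press the guarded clamp lever

TASK

With the fingertips, push the aluminium block along the rails of the clamp station until it is fully home against the column, and only then reach down through the window in the guard and press the lever's paddle all the way down, so that the clamp foot comes down on the block; the lever stays down by itself when you let go. Never touch the guard's frame or panels, do not lift or carry the block, leave the clamp down and the other things on the bench where they are, and finish with the arm clear of everything.

Things in the scene. Friction and masses are not known exactly. Their poses are not given: they have to be found in the camera images.
- station: Clamp station fixed to the bench, left or right, yaw varies. Origin: centre of the underside of its grey bed plate, 260 (x) x 110 (y) x 12 mm. Two steel rails along x at y = +-31 mm, x = -110 to +60, 12 mm wide, 50 mm apart inside, tops at z = 20. The block is pushed along its +x axis, away from the robot.
- stop (a point): Centre, at bed level (station x = +60, z = 12 mm), of the face of the station's grey column, the end stop: 70 mm wide, up to z = 95. From the column an overhang 50 mm wide covers station x = +22 to +110, z = 95 to 113, with an upright air cylinder on it (r 18 mm, axis at x = +38, top at z = 169). Axes as the station's.
- block: Loose plain aluminium block 100 (x) x 44 (y) x 36 mm, 0.3 to 0.6 kg, lying on the bed between the rails, origin at the centre of its underside, its x along the rails within a few degrees. About 3 to 8 N slides it. It starts 30 to 70 mm short of the column. Fully home, its far end touches the column and its origin is at point home.
- home (a point): Where the block's origin is when fully home: station frame x = +10, y = 0, z = 12 mm. Axes as the station's.
- foot: Black rubber clamp foot, 22 mm dia., on a thin rod under the overhang; origin at the centre of its underside, at station x = +38, y = 0, z = 63 mm when raised (15 mm over the top of the block). It follows the lever (air line under the bench): down 18 mm when the lever is fully down. It is sprung and then presses on a block at home with about 5 N.
- guard: Guard fixed to the bench, left or right, yaw varies: a box frame 200 (x) x 180 (y) x 99 mm high with clear side panels and a grey top plate 3 mm thick (z = 96 to 99). Origin: centre of its underside. The window in the top plate is centred over the origin, 110 mm along x and 96 mm along y. It is the only way in to the lever.
- paddle (a point): Centre of the upper face of the lever's plain steel paddle, 36 (x) x 32 (y) x 8 mm, under the window, within 14 mm of its centre. Raised, it is about 15 mm below the top plate's underside and slopes 0.16 rad, the end nearer the robot high; fully down it is 24 mm lower, sloping as much the other way. Lever pivot: 70 mm towards the guard's +x, 66 mm above the bench.
- lever (a joint): Lever angle: 0 raised (start), 0.34 rad fully down against its stop. Stiff by friction: about 7 N on the paddle moves it, 10 to 12 N near the end where the foot meets the block; it stays where it is left.
- bearing: Bystander, leave alone: small steel ring bearing, 34 mm outside, 11 mm high, lying on the table beside the clamp station (its +y side); origin at the centre of its underside.
- socket: Bystander, leave alone: steel cylinder 24 mm dia., 34 mm high, standing beside the clamp station (its -y side); origin at the centre of its underside.
- bolt: Bystander, leave alone: short bolt standing on its head, 24 mm dia., 43 mm high, in front of the guard; origin at the centre of its underside.
- screwdriver: Bystander, leave alone: screwdriver lying at the left.
- wrench: Bystander, leave alone: wrench lying at the right.
- can: Bystander, leave alone: white can 60 mm dia., 130 mm high, at the left; origin at the centre of its underside.
- spacer: Bystander, leave alone: brass flanged spacer 40 mm dia., 40 mm high, at the far side between station and guard; origin at the centre of its underside.
- tray: Bystander, leave alone: grey divided parts tray 130 x 190 x 40 mm, at the right; origin at the centre of its underside.
There are look-alikes about, which are no part of the job. Leave any orange or red look-alike of the part that bears paddle alone. What is shaped like the block but turquoise is not meant.

How it is judged:
On the way, in this order (a step that is already met when the one before it is completed fails the run):
1. the block is pushed home against the column (within 4 mm) while the lever is still raised (x of block in the frame of station between 0.006 and 0.016 m and z of block in the frame of station below 0.016 m and value of joint lever below 0.08 rad), for 0.2 s.
2. the lever is pressed down and the foot bears on the block (value of joint lever above 0.29 rad and contact force between foot and block above 1 N), for 0.2 s.
At the end, for the whole second after the job is handed in: The block lies flat at home (its origin within 4 mm short of the site home along the rails), the lever is at least 0.29 rad down of 0.34, and the clamp foot bears on the block with more than 1 N, all at rest (all of step 2 and x of block in the frame of station between 0.006 and 0.016 m and z of block in the frame of station below 0.016 m and linear speed of block below 0.01 m/s and angle between block's own z axis and vertical below 0.06 rad); the robot touches nothing.
It fails at once if the robot touches the guard's frame or panels (contact force between any of the fingers, the arm and guard above 0.5 N).
It fails at once if the block is lifted or tipped off the bed (more than 10 mm or 0.2 rad) (z of block in the frame of station above 0.022 m or angle between block's own z axis and vertical above 0.2 rad).
It fails at once if the lever is pressed before the block is home (value of joint lever above 0.1 rad and x of block in the frame of station below 0.004 m).
It fails at once if another thing on the bench is moved more than 20 mm (distance of any of bearing, socket, bolt, screwdriver, wrench, can, spacer, tray from where it was at the start of the episode above 0.02 m).
It also fails if it takes over 48 s, if anything falls off the work surface, if the arm or the gripper's body presses on something with over 40 N, if the wrist force passes 120 N, or if a joint passes its speed limit or range.

ROBOT

A 7-joint arm with a two-finger parallel gripper is mounted at the origin on the work surface. World frame = base frame: x ahead of the robot, y to its left, z up, the work surface at z = 0. Lengths are in m, angles in rad, forces in N, time in s.
With the tool pointing down it reaches from about 0.4 to 0.85 m from the base axis. Payload 4.4 kg.
Tool frame: the origin (TCP) lies midway between the tips of the shut fingers; the grasp point (between the pads) lies 19 mm behind it; x points along the fingers, y is the direction in which the jaws open and shut, and the axes are right-handed (so a half turn about x gives the same grasp; the last joint's range is limited). The gripper opens to 94 mm and grips with 3 to 60 N. Pads are 16 mm wide; open, the fingers measure 119 mm over their backs; the gripper's body (75 mm by 177 mm) begins 78 mm behind the grasp point.
Start: joints at [-1.413, 0.628, 0.038, 1.517, -0.027, 0.996, -0.02], TCP at [0.144, 0.634, 0.205] pointing down, gripper open.
Joint ranges: [-3.06, 3.06], [-0.37, 2.12], [-1.25, 1.32], [0.18, 2.47], [-1.1, 4.24], [0.23, 1.98], [-2.94, 2.94]. Speed limits (rad/s): [2.57, 2.57, 3.14, 3.14, 3.14, 3.14, 3.14].

INTERFACE

Orientations are given as a unit quaternion [x, y, z, w].
In Python, from workcell import sense, capture, close_job gives the robot as it stands. The module is installed in compiled form; this text tells all that it offers.
- The arm moves only by the tool send_rows, never from a script. Its argument "rows" is a list that holds one entry, the list of rows, each a list of 7 numbers: the shift along the tool's x, y, z in mm, then the turn, a rotation vector about the tool's x, y, z in degrees, then the opening, from 0 (shut) to 1 (fully open). A call has 1 to 20 rows; each row shifts and turns the commanded pose from where the row before left it, along the tool's axes as they then stand; what a row does not reach is not made up. A row lasts 1/10 s, in which the tool goes at most 50 mm and 8.59 degrees, less where a joint would pass 70% of its speed; a pose out of reach is approached as far as the arm can. A call with a gripper value outside its range is refused whole. The fingers move at their own pace and stop on an object; "grip_force" is the grip in N (left out, the last holds). Time passes only in rows, so rows that do not move let the fingers close. It gives the time, the measured TCP pose, the force and the opening at its end, in the units of the state.
- sense(): the state, without advancing time (a new reading comes with each control period).
- capture(name): name is "scene" or "side" or "wrist"; returns a dict with "image" (420x560x3 uint8, red, green, blue), "z_map" (420x560 float32, m along the optical axis (not along the pixel's ray), 0 where there is no reading), "fx", "fy", "cx", "cy" (pixels), "k1" (the pictures are not rectified: a ray, as slopes to the right and down, at radius r is drawn at 1 + k1 r^2 times it, then the intrinsics apply), "eye" and "rotation" of the camera in the world. Camera axes: x right, y up, looking along -z (the intrinsics and any distortion apply to the point x, -y, -z); pixel columns grow to the right and rows downward; lengths in m; the calibration is good to about 2 mm. A picture is of the moment at which its call begins.
- close_job(): hands the job in, once; it reports no verdict.
The state is a dict: "time": time; "joint_positions": joint angles; "qvel": joint speeds; "effort": joint torques, N m; "ee_pos": TCP position; "orientation": TCP orientation; "ft_force": force on the tool from outside, world axes, zero at the start; "moment": the same for the moment, N m; "finger_gap": finger opening in m.
Only numpy, scipy, OpenCV 4.12 (cv2) and the standard library are available. Lean on these libraries where they do the work, as an engineer would, in place of code of your own. Each camera call takes 0.05 s, during which the arm holds its last target.

## Working session

There is one attempt and no reset: what is moved stays moved. The work goes in short steps, Python scripts to look and compute and a tool call to move; the robot and the scene stay as the last step left them, time stands still between calls to the robot, and variables do not carry over. Pictures are saved under pics/ and viewed, and the job is handed in when it is done.

Besides the shell and the picture viewer there is one more tool, called after "Emit:" by a JSON object that holds its "fn" and its "kwargs". send_rows: Moves the arm, as the interface text tells. Its arguments: {"type":"object","properties":{"rows":{"type":"array"},"grip_force":{"type":"number"}},"required":["rows"]}

```bash
mkdir -p pics; cat > h.py <<'E'
import numpy as np, cv2
from workcell import sense, capture, close_job
def cap(name,fn=None):
    c=capture(name)
    np.savez('pics/%s.npz'%(fn or name),**{k:v for k,v in c.items()})
    cv2.imwrite('pics/%s.png'%(fn or name),c['image'][:,:,::-1])
    return c
def load(fn): return dict(np.load('pics/%s.npz'%fn))
def ray(c,u,v):
    u=np.asarray(u,float);v=np.asarray(v,float)
    xd=(u-c['cx'])/c['fx'];yd=(v-c['cy'])/c['fy'];x,y=xd.copy(),yd.copy()
    for _ in range(30):
        s=1+c['k1']*(x*x+y*y);x=xd/s;y=yd/s
    d=np.stack([x,-y,-np.ones_like(x)],-1)
    return d@np.asarray(c['rotation']).T
def onz(c,u,v,z):
    d=ray(c,u,v);e=np.asarray(c['eye']);t=(z-e[2])/d[...,2]
    return e+d*t[...,None]
def depth(c,u,v):
    z=c['z_map'][np.asarray(v,int),np.asarray(u,int)]
    return np.asarray(c['eye'])+ray(c,u,v)*z[...,None]
def proj(c,p):
    q=(np.asarray(p)-c['eye'])@np.asarray(c['rotation'])
    x=q[...,0]/-q[...,2];y=-q[...,1]/-q[...,2];s=1+c['k1']*(x*x+y*y)
    return np.stack([c['fx']*x*s+c['cx'],c['fy']*y*s+c['cy']],-1)
E
python3 - <<'E'
from h import *
print(sense())
for n in ("scene","side","wrist"):
    c=cap(n); print(n,c['eye'],c['rotation'],c['fx'],c['cx'],c['cy'],c['k1'])
E
```

```text
{'time': 0.0, 'joint_positions': array([-1.41278741,  0.62930712,  0.03841968,  1.51836807, -0.02702763,
        0.99624574, -0.0199726 ]), 'qvel': array([-0.00059309, -0.00037023,  0.00025514, -0.00012133, -0.00046993,
       -0.00334242,  0.00065439]), 'effort': array([ 3.28986507e-04, -5.49709690e+01,  1.14351757e+00, -1.86648130e+01,
       -5.22224244e-02,  2.32475140e-02,  1.66351051e-04]), 'ee_pos': array([0.14407021, 0.63316584, 0.20457894]), 'orientation': array([ 0.07831677,  0.7027616 , -0.07958853,  0.7026082 ]), 'ft_force': array([-0.27797095, -0.08786722, -0.49347759]), 'moment': array([0.01381263, 0.00148988, 0.0364331 ]), 'finger_gap': 0.0939574875237403}
scene [ 1.73381379 -0.22504931  0.87985824] [0.36196452 0.31662296 0.56623952 0.66940601] 431.96941765406626 284.9807246291635 215.8743006121924 -0.016402112158708744
side [-0.08053743 -0.96999847  1.02849032] [ 0.39921071 -0.11781149 -0.27011121  0.8682115 ] 536.7635120877009 275.48915610354715 201.51952996043127 -0.012080027379348065
wrist [0.06948855 0.65015134 0.38495127] [-0.10387045 -0.08166435  0.6183312   0.77473117] 344.4830721330705 276.69340608559725 209.90280723246286 0.03031172510380437
```

```bash
python3 - <<'E'
s=open('h.py').read()
s=s.replace("import numpy as np, cv2","import numpy as np, cv2\nfrom scipy.spatial.transform import Rotation as R")
s=s.replace("np.asarray(c['rotation'])","R.from_quat(c['rotation']).as_matrix()")
open('h.py','w').write(s)
E
```

```text
(no output)
```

View pics/scene.png

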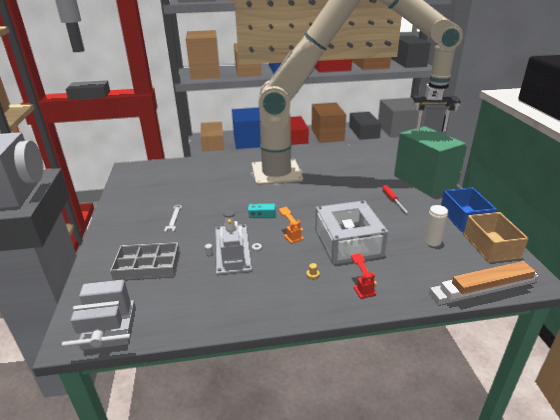

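View pics/side.png

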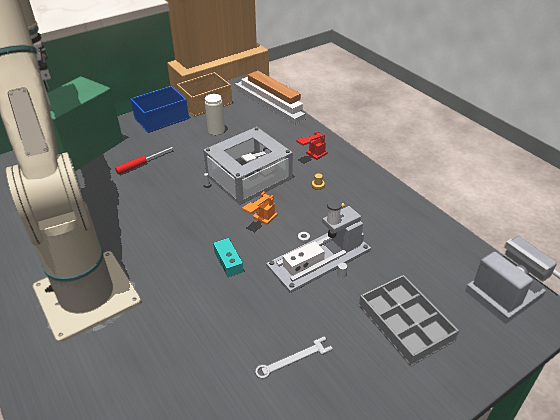

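View pics/wrist.png

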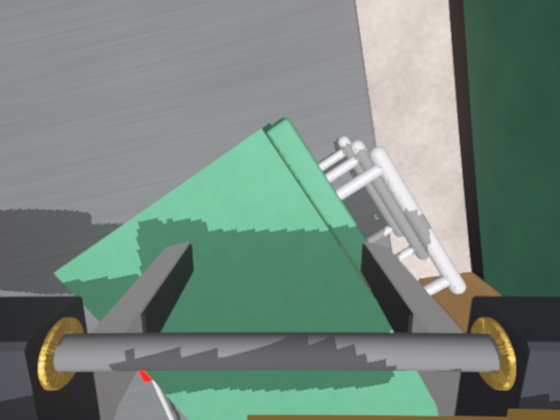

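The scene view shows the grey station at about (233,245) with the block on its bed, and the guard at about (350,230). The side view has them at (320,250) and (250,160). The look-alikes are the turquoise block, the orange lever and the red lever. Next I zoom in on both.

```bash
python3 - <<'E'
import cv2,numpy as np
a=cv2.imread('pics/side.png');b=cv2.imread('pics/scene.png')
f=lambda i,x,y,w,h,k:cv2.resize(i[y:y+h,x:x+w],None,fx=k,fy=k,interpolation=cv2.INTER_CUBIC)
cv2.imwrite('pics/c1.png',f(a,255,190,130,110,6))
cv2.imwrite('pics/c2.png',f(a,195,115,110,90,7))
cv2.imwrite('pics/c3.png',f(b,195,195,200,85,4))
E
```

```text
(no output)
```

View pics/c1.png

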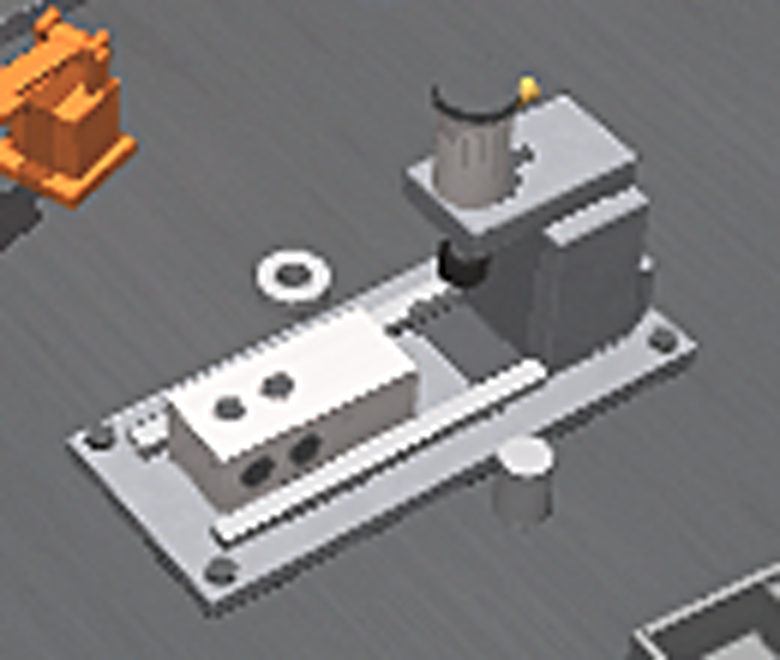

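View pics/c2.png

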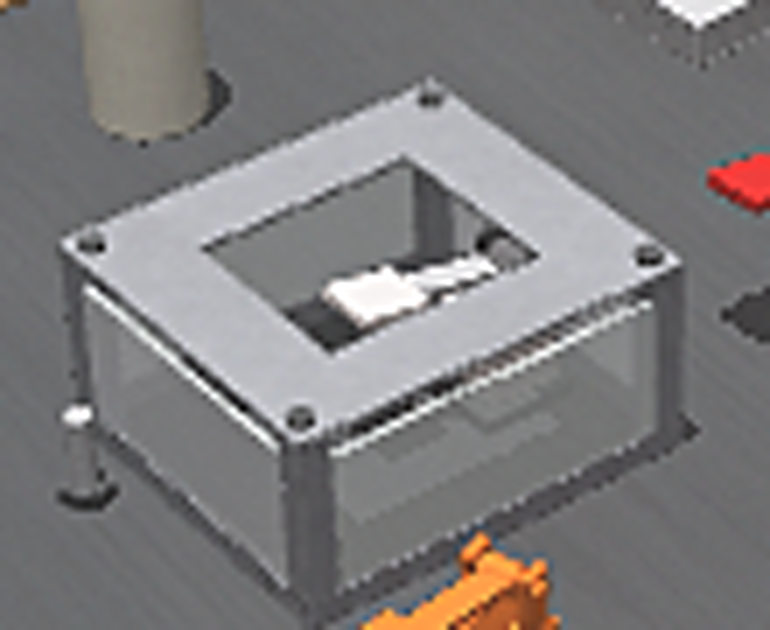

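View pics/c3.png

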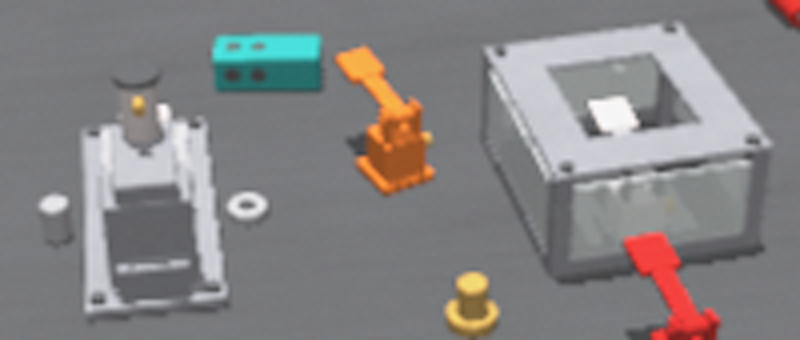

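```bash
python3 - <<'E'
from h import *
c=load('side')
def g(pts,x0,y0,k,z):
    p=np.array(pts,float); return onz(c,(p[:,0]+.5)/k-.5+x0,(p[:,1]+.5)/k-.5+y0,z)
np.set_printoptions(precision=4,suppress=True)
def rep(n,P):
    print(n,P[:,:2].tolist()); 
    for i in range(len(P)-1): d=P[i+1]-P[i]; print('  len %.4f ang %.2f'%(np.hypot(*d[:2]),np.degrees(np.arctan2(d[1],d[0]))))
rep('bed',g([(70,440),(212,600),(694,345)],255,190,6,.012))
rep('block',g([(170,400),(222,460),(417,375),(364,310),(170,400)],255,190,6,.048))
rep('rail',g([(216,530),(540,363)],255,190,6,.020))
rep('plate',g([(62,243),(430,80),(683,265),(300,438),(62,243)],195,115,7,.099))
rep('win',g([(203,247),(405,157),(540,257),(332,352),(203,247)],195,115,7,.099))
P=g([(62,243),(430,80),(683,265),(300,438)],195,115,7,.099);print(P.mean(0))
P=g([(203,247),(405,157),(540,257),(332,352)],195,115,7,.099);print(P.mean(0))
P=g([(170,400),(222,460),(417,375),(364,310)],255,190,6,.048);print('blk',P.mean(0))
for n,q,a in (('blocktop',(300,380),(255,190,6)),('bed',(140,520),(255,190,6)),('plate',(250,370),(195,115,7)),('paddle',(375,295),(195,115,7)),('paddle',(355,295),(195,115,7)),('paddle',(395,295),(195,115,7))):
    u=round(q[0]/a[2]+a[0]);v=round(q[1]/a[2]+a[1]);print(n,u,v,depth(c,np.array(u),np.array(v)))
E
```

```text
bed [[0.4183144221827756, -0.1759206831214134], [0.4171321385184262, -0.28204464931528483], [0.6741102281655185, -0.28554418889948163]]
  len 0.1061 ang -90.64
  len 0.2570 ang -0.78
block [[0.447289918090221, -0.20908456792326535], [0.4455333030666596, -0.2487707824676817], [0.5404982695797301, -0.256564994851999], [0.5456896004874391, -0.21331479568617318], [0.447289918090221, -0.20908456792326535]]
  len 0.0397 ang -92.53
  len 0.0953 ang -4.69
  len 0.0436 ang 83.16
  len 0.0985 ang 177.54
rail [[0.43603964259101313, -0.2582185515834735], [0.6063048023157103, -0.2609868879211771]]
  len 0.1703 ang -0.93
plate [[0.4751647256943623, 0.24709408560279433], [0.6727825446097516, 0.263468362473285], [0.6828882841705566, 0.0810052637720362], [0.48867266578350554, 0.07291960785708818], [0.4751647256943623, 0.24709408560279433]]
  len 0.1983 ang 4.74
  len 0.1827 ang -86.83
  len 0.1944 ang -177.62
  len 0.1747 ang 94.43
win [[0.523099726280923, 0.2096777919101478], [0.6302728885719856, 0.21761170909612515], [0.6366457026257832, 0.12068704672559516], [0.529143329597641, 0.11434947040463816], [0.523099726280923, 0.2096777919101478]]
  len 0.1075 ang 4.23
  len 0.0971 ang -86.24
  len 0.1077 ang -176.63
  len 0.0955 ang 93.63
[0.5799 0.1661 0.099 ]
[0.5798 0.1656 0.099 ]
blk [ 0.4948 -0.2319  0.048 ]
blocktop 305 253 [ 0.4998 -0.2309  0.047 ]
bed 278 277 [ 0.4164 -0.2319  0.0115]
plate 231 168 [0.4946 0.118  0.1005]
paddle 249 157 [0.5807 0.1603 0.0779]
paddle 246 157 [0.5692 0.1582 0.084 ]
paddle 251 157 [0.5853 0.1562 0.0785]
```

```bash
python3 - <<'E'
from h import *
np.set_printoptions(precision=4,suppress=True)
s=sense();M=R.from_quat(s['orientation']).as_matrix();print(M,s['ee_pos'],s['time'])
print('cam in tool',M.T@(load('wrist')['eye']-s['ee_pos']))
c=load('scene')
for n,q in (('greenbox',(430,143)),('spacer',(313,266)),('can',(437,210)),('plate',(332,218))): print(n,depth(c,np.array(q[0]),np.array(q[1])))
w=load('wrist'); print(depth(w,np.array([270]),np.array([200])))
def g(pts,x0,y0,k,z):
    p=np.array(pts,float); return onz(c,(p[:,0]+.5)/k-.5+x0,(p[:,1]+.5)/k-.5+y0,z)
P=g([(483,47),(677,23),(773,143),(553,180)],195,195,4,.099);print(P,P.mean(0))
P=g([(548,70),(658,52),(698,125),(588,140)],195,195,4,.099);print(P.mean(0))
P=g([(589,103),(624,97),(638,125),(612,133)],195,195,4,.080);print('paddle',P,P.mean(0))
P=g([(82,130),(85,312),(228,300),(205,122)],195,195,4,.012);print('bed',P,P.mean(0))
E
```

```text
[[-0.0003  0.2219  0.9751]
 [-0.0013  0.9751 -0.2219]
 [-1.     -0.0014 -0.    ]] [0.1441 0.6333 0.2048] 0.15
cam in tool [-0.1802 -0.0004 -0.0765]
greenbox [0.2536 0.5825 0.2   ]
spacer [0.7287 0.0108 0.0408]
can [0.6291 0.4439 0.133 ]
plate [0.562  0.1105 0.0979]
[[0.1117 0.6364 0.2016]]
[[0.4807 0.0718 0.099 ]
 [0.4717 0.2497 0.099 ]
 [0.6659 0.2664 0.099 ]
 [0.6838 0.082  0.099 ]] [0.5756 0.1675 0.099 ]
[0.5775 0.1689 0.099 ]
paddle [[0.5555 0.1472 0.08  ]
 [0.5518 0.1789 0.08  ]
 [0.595  0.1781 0.08  ]
 [0.6026 0.1537 0.08  ]] [0.5762 0.1645 0.08  ]
bed [[ 0.4166 -0.2815  0.012 ]
 [ 0.6731 -0.2851  0.012 ]
 [ 0.678  -0.174   0.012 ]
 [ 0.4235 -0.1709  0.012 ]] [ 0.5478 -0.2279  0.012 ]
```

Emit:
{"fn": "send_rows", "kwargs": {"rows": [[[-50,0,0,-6,0,0,0],[-50,0,0,-6,0,0,0],[0,-20,20,0,0,0,0],[0,-28,24,0,0,0,0],[0,-28,26,0,0,0,0],[0,-28,26,0,0,0,0],[0,-28,26,0,0,0,0],[0,-28,26,0,0,0,0],[0,-28,26,0,0,0,0],[0,-28,26,0,0,0,0],[0,-28,26,0,0,0,0],[0,-28,26,0,0,0,0],[0,-28,26,0,0,0,0],[0,-28,20,0,0,0,0],[0,0,0,0,0,0,0]]]}}

```text
time: 1.65
ee_pos: [0.4408, 0.2961, 0.3054]
orientation: [0.007, 0.706, -0.009, 0.708]
ft_force: [-0.0, 0.5, 0.4]
finger_gap: 0.0009
```

Emit:
{"fn": "send_rows", "kwargs": {"rows": [[[0,-27,0,0,0,0,0],[0,-40,0,0,0,0,0],[0,-40,0,0,0,0,0],[0,-40,0,0,0,0,0],[0,-40,0,0,0,0,0],[0,-40,0,0,0,0,0],[0,-40,0,0,0,0,0],[0,-40,0,0,0,0,0],[0,-40,0,0,0,0,0],[0,-40,0,0,0,0,0],[0,-40,0,0,0,0,0],[0,-40,0,0,0,0,0],[0,-40,0,0,0,0,0],[0,-20,0,0,0,0,0],[0,0,0,0,0,0,0]]]}}

```text
time: 3.15
ee_pos: [0.4294, -0.2279, 0.3053]
orientation: [0.006, 0.707, -0.007, 0.707]
ft_force: [0.0, 0.4, 0.2]
finger_gap: 0.0007
```

```bash
python3 - <<'E'
from h import *
print(sense()); c=cap('wrist','w1'); print(c['eye'],R.from_quat(c['rotation']).as_matrix())
E
```

```text
{'time': 3.15, 'joint_positions': array([ 0.16448216,  0.2929957 ,  0.35040316,  1.82411059, -0.1134339 ,
        1.04388808,  2.11004428]), 'qvel': array([-0.04705963, -0.01723841, -0.05310527,  0.03148798, -0.01941343,
        0.01027804, -0.03702678]), 'effort': array([  0.96054923, -34.62111354,   2.97514647, -19.538185  ,
         0.14773881,  -0.04270731,   0.32008197]), 'ee_pos': array([ 0.42943186, -0.22792596,  0.30530911]), 'orientation': array([ 0.00626826,  0.7072034 , -0.00718412,  0.70694586]), 'ft_force': array([0.00392241, 0.38547905, 0.17460557]), 'moment': array([-0.00735017, -0.02618666, -0.03535159]), 'finger_gap': 0.0007447956405962066}
[ 0.35294063 -0.22645743  0.48560235] [[ 0.01910879 -0.96503416 -0.26142673]
 [ 0.99981599  0.01800385  0.00662115]
 [-0.00168295 -0.26150514  0.96520061]]
```

View pics/w1.png

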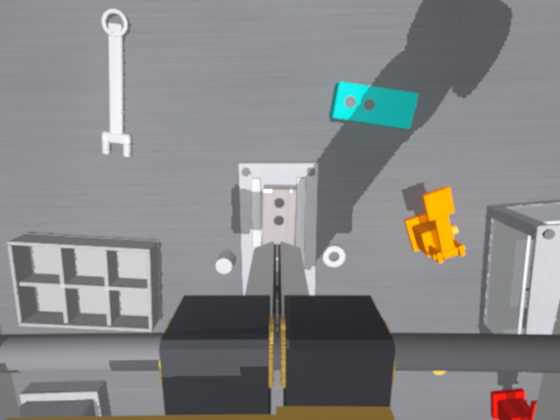

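```bash
python3 - <<'E'
import cv2
b=cv2.imread('pics/w1.png')
cv2.imwrite('pics/w1c.png',cv2.resize(b[155:255,228:328],None,fx=6,fy=6,interpolation=cv2.INTER_CUBIC))
E
```

```text
(no output)
```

View pics/w1c.png

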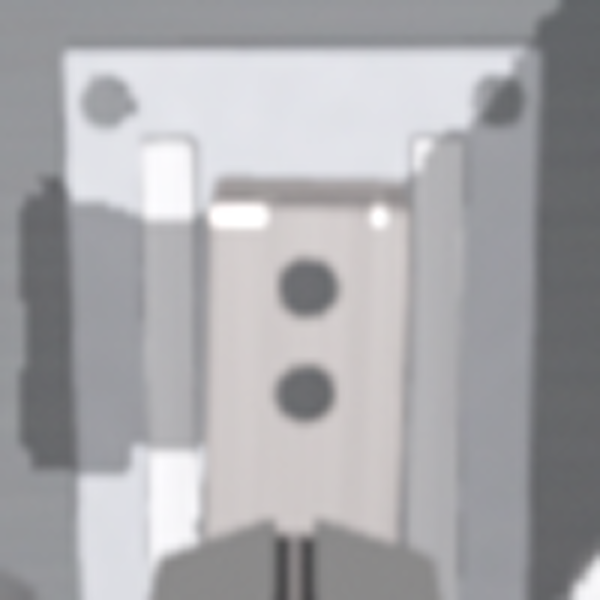

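```bash
python3 - <<'E'
from h import *
np.set_printoptions(precision=4,suppress=True)
c=load('w1')
def g(pts,x0,y0,k,z):
    p=np.array(pts,float); return onz(c,(p[:,0]+.5)/k-.5+x0,(p[:,1]+.5)/k-.5+y0,z)
print('bed',g([(63,50),(540,50)],228,155,6,.012))
print('rail ends, inner',g([(193,135),(413,135),(206,440),(407,540)],228,155,6,.020))
print('block top',g([(210,203),(408,203)],228,155,6,.048))
print('block bot',g([(217,180),(408,180)],228,155,6,.012))
E
```

```text
bed [[ 0.4134 -0.2814  0.012 ]
 [ 0.4155 -0.1723  0.012 ]]
rail ends, inner [[ 0.4322 -0.2519  0.02  ]
 [ 0.4332 -0.2019  0.02  ]
 [ 0.5052 -0.2511  0.02  ]
 [ 0.5312 -0.2037  0.02  ]]
block top [[ 0.4423 -0.2472  0.048 ]
 [ 0.4431 -0.2045  0.048 ]]
block bot [[ 0.4443 -0.2471  0.012 ]
 [ 0.4451 -0.2026  0.012 ]]
```

Emit:
{"fn": "send_rows", "kwargs": {"rows": [[[25,0,-5,0,0,0,0],[40,0,-5,0,0,0,0],[40,0,-5,0,0,0,0],[40,0,0,0,0,0,0],[40,0,0,0,0,0,0],[40,0,0,0,0,0,0],[20,0,0,0,0,0,0],[10,0,0,0,0,0,0],[0,0,0,0,0,0,0]]]}}

```text
time: 4.1
ee_pos: [0.4148, -0.2234, 0.0497]
orientation: [0.005, 0.708, -0.004, 0.707]
ft_force: [-0.0, -0.2, 0.0]
finger_gap: 0.0003
```

```bash
python3 - <<'E'
from h import *
print(sense()['ee_pos']); c=cap('side','s1'); 
cv2.imwrite('pics/s1c.png',cv2.resize(c['image'][150:310,230:400,::-1],None,fx=4,fy=4,interpolation=cv2.INTER_CUBIC))
E
```

```text
[ 0.41480011 -0.22339202  0.04969732]
```

View pics/s1c.png

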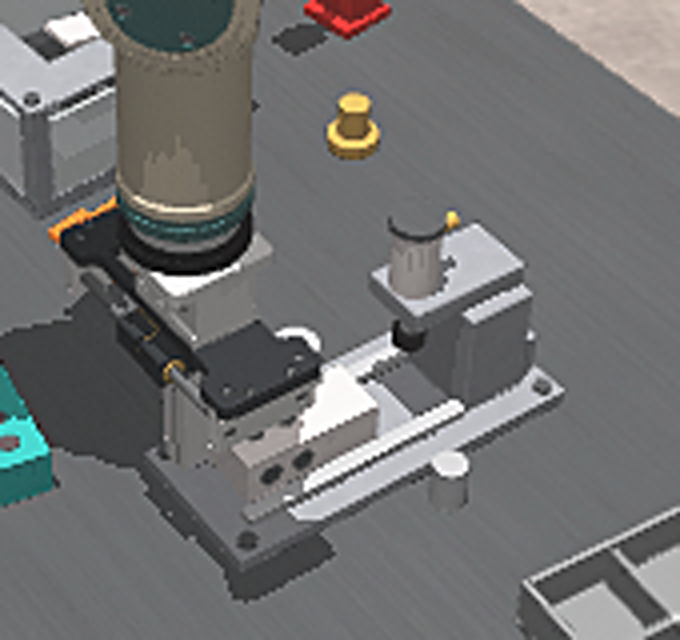

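Emit:
{"fn": "send_rows", "kwargs": {"rows": [[[11,-4,0,0,0,0,0],[11,0,0,0,0,0,0],[0,0,5,0,0,0,0],[0,0,5,0,0,0,0],[0,0,5,0,0,0,0],[0,0,5,0,0,0,0],[0,0,5,0,0,0,0],[0,0,5,0,0,0,0],[0,0,5,0,0,0,0],[0,0,5,0,0,0,0],[0,0,5,0,0,0,0],[0,0,5,0,0,0,0]]]}}

```text
time: 5.35
ee_pos: [0.4651, -0.2298, 0.0284]
orientation: [0.005, 0.707, -0.005, 0.707]
ft_force: [-2.4, 0.6, 1.8]
finger_gap: 0.0005
```

Emit:
{"fn": "send_rows", "kwargs": {"rows": [[[0,0,5,0,0,0,0],[0,0,5,0,0,0,0],[0,0,5,0,0,0,0],[0,0,4,0,0,0,0],[0,0,4,0,0,0,0],[0,0,2,0,0,0,0],[0,0,2,0,0,0,0]]]}}

```text
time: 6.05
ee_pos: [0.4919, -0.2303, 0.0284]
orientation: [0.005, 0.707, -0.005, 0.707]
ft_force: [-2.5, 0.2, 1.9]
finger_gap: 0.0002
```

```bash
python3 - <<'E'
from h import *
print(sense()['ee_pos']); c=cap('side','s2'); 
cv2.imwrite('pics/s2c.png',cv2.resize(c['image'][190:310,260:400,::-1],None,fx=5,fy=5,interpolation=cv2.INTER_CUBIC))
E
```

```text
[ 0.49186392 -0.23025608  0.02842643]
```

View pics/s2c.png

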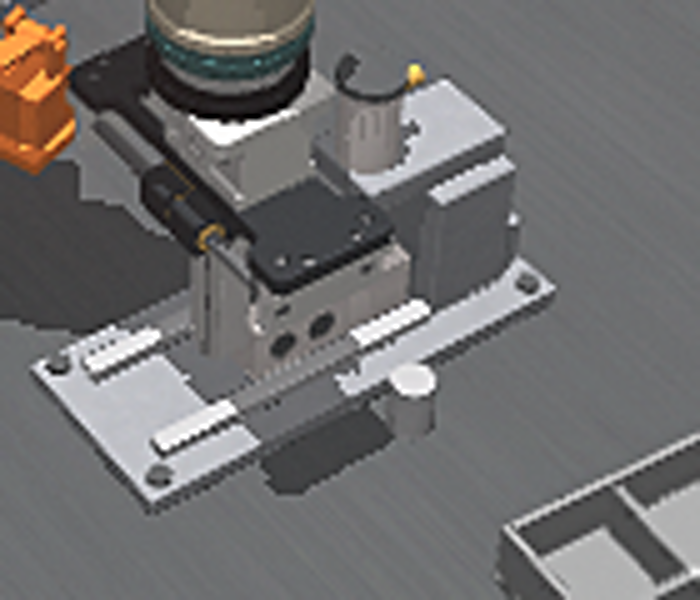

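The block is sliding at about 2.5 N and is nearly home. I continue in 1 mm steps until the force rises.

Emit:
{"fn": "send_rows", "kwargs": {"rows": [[[0,0,1,0,0,0,0],[0,0,1,0,0,0,0],[0,0,1,0,0,0,0],[0,0,1,0,0,0,0],[0,0,1,0,0,0,0]]]}}

```text
time: 6.6
ee_pos: [0.4947, -0.2303, 0.0284]
orientation: [0.006, 0.708, -0.005, 0.706]
ft_force: [-7.4, -0.7, 6.1]
finger_gap: 0.0006
```

Emit:
{"fn": "send_rows", "kwargs": {"rows": [[[0,0,1,0,0,0,0],[0,0,1,0,0,0,0]]]}}

```text
time: 6.8
ee_pos: [0.4947, -0.2302, 0.0282]
orientation: [0.006, 0.71, -0.005, 0.705]
ft_force: [-11.4, 0.5, 8.2]
finger_gap: 0.0003
```

Emit:
{"fn": "send_rows", "kwargs": {"rows": [[[0,0,1.5,0,0,0,0],[0,0,1.5,0,0,0,0],[0,0,0,0,0,0,0]]]}}

```text
time: 7.1
ee_pos: [0.4946, -0.2301, 0.028]
orientation: [0.007, 0.711, -0.005, 0.703]
ft_force: [-14.8, -0.3, 11.1]
finger_gap: 0.0008
```

```bash
python3 - <<'E'
from h import *
print(sense()['ee_pos']); c=cap('side','s3'); 
cv2.imwrite('pics/s3c.png',cv2.resize(c['image'][220:280,300:360,::-1],None,fx=10,fy=10,interpolation=cv2.INTER_CUBIC))
E
```

```text
[ 0.49464818 -0.23014572  0.0279993 ]
```

View pics/s3c.png

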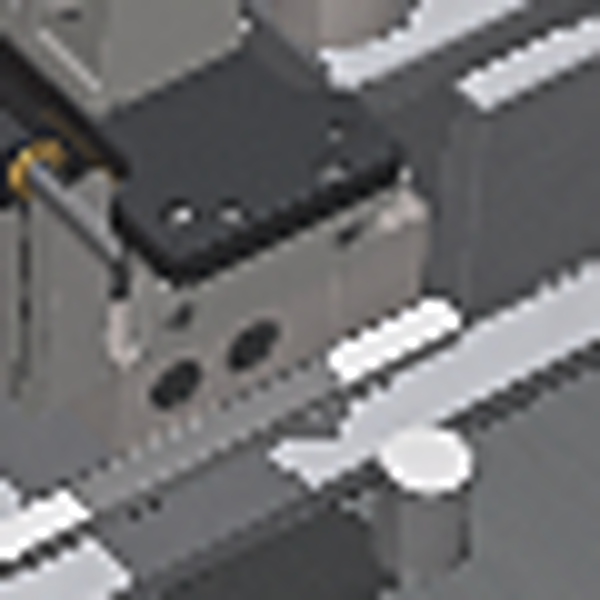

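Emit:
{"fn": "send_rows", "kwargs": {"rows": [[[0,0,-5,0,0,0,0],[0,0,-15,0,0,0,0],[0,0,-20,0,0,0,0],[-20,0,-20,0,0,0,0],[-40,0,-10,0,0,0,0],[-50,0,0,0,0,0,0],[-50,0,0,0,0,0,0],[-50,0,0,0,0,0,0],[-30,0,0,0,0,0,0],[0,0,0,0,0,0,0]]]}}

```text
time: 8.15
ee_pos: [0.4359, -0.231, 0.2733]
orientation: [0.003, 0.703, -0.006, 0.711]
ft_force: [0.2, -0.5, -1.0]
finger_gap: 0.0009
```

```bash
python3 - <<'E'
from h import *
s=sense();print(s['ee_pos'],s['ft_force'],s['time']); c=cap('side','s4'); 
cv2.imwrite('pics/s4c.png',cv2.resize(c['image'][190:290,265:375,::-1],None,fx=6,fy=6,interpolation=cv2.INTER_CUBIC))
c=cap('wrist','w4')
cv2.imwrite('pics/w4c.png',c['image'][:,:,::-1])
E
```

```text
[ 0.43592717 -0.23103826  0.27328464] [ 0.1549677  -0.50138517 -0.98769629] 8.15
```

View pics/s4c.png

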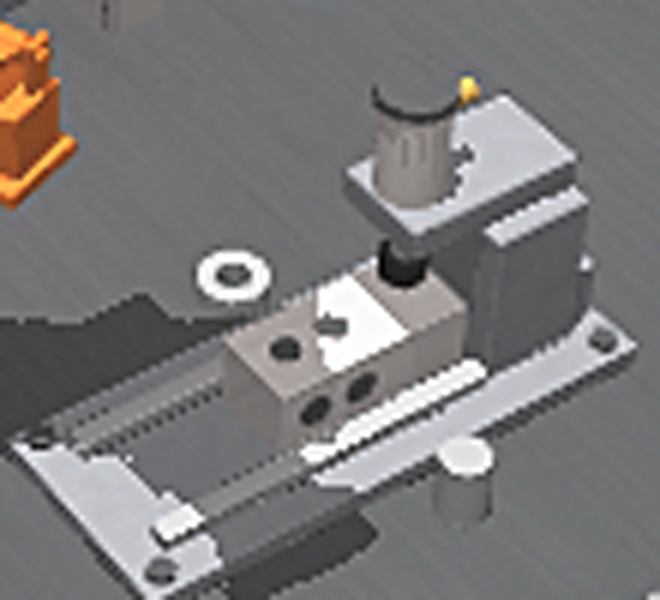

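View pics/w4c.png

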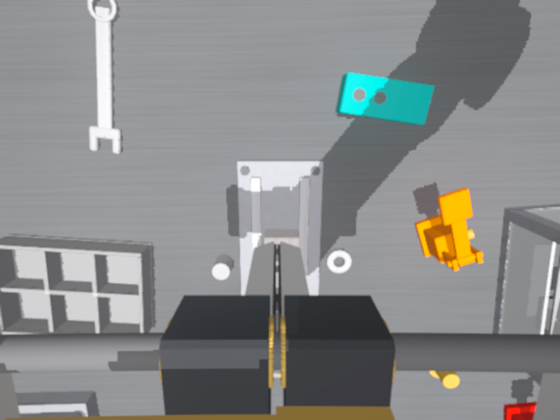

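```bash
python3 - <<'E'
from h import *
np.set_printoptions(precision=4,suppress=True)
c=load('s4')
def g(c,pts,x0,y0,k,z):
    p=np.array(pts,float); return onz(c,(p[:,0]+.5)/k-.5+x0,(p[:,1]+.5)/k-.5+y0,z)
print('block top far-near, rear-near, rear-left',g(c,[(467,304),(280,401),(222,345)],265,190,6,.048))
print('rail: far end, rear end (outer edge top)',g(c,[(487,368),(165,538)],265,190,6,.020))
print('bed rear',g(c,[(12,443),(152,597),(636,345)],265,190,6,.012))
w=load('w4')
cv2.imwrite('pics/w4d.png',cv2.resize(w['image'][155:255,228:328,::-1],None,fx=6,fy=6,interpolation=cv2.INTER_CUBIC))
E
```

```text
block top far-near, rear-near, rear-left [[ 0.6052 -0.2504  0.048 ]
 [ 0.505  -0.25    0.048 ]
 [ 0.5045 -0.21    0.048 ]]
rail: far end, rear end (outer edge top) [[ 0.6069 -0.265   0.02  ]
 [ 0.4366 -0.2638  0.02  ]]
bed rear [[ 0.4181 -0.1778  0.012 ]
 [ 0.418  -0.2808  0.012 ]
 [ 0.6748 -0.286   0.012 ]]
```

View pics/w4d.png

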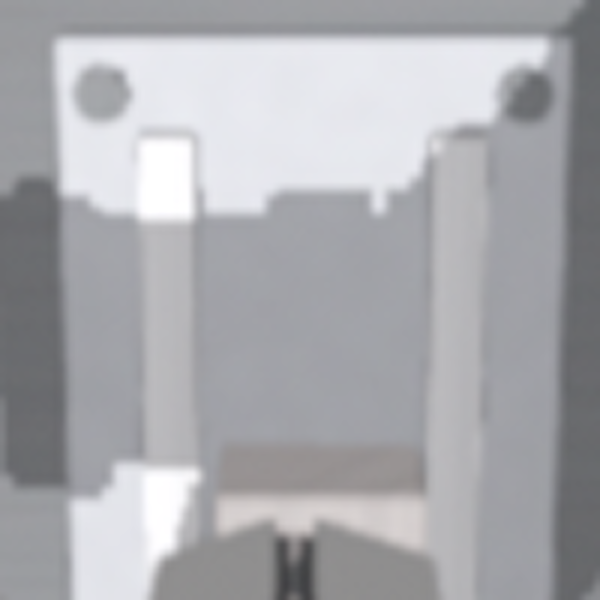

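```bash
python3 - <<'E'
from h import *
np.set_printoptions(precision=4,suppress=True)
c=load('w4')
def g(pts,x0,y0,k,z):
    p=np.array(pts,float); return onz(c,(p[:,0]+.5)/k-.5+x0,(p[:,1]+.5)/k-.5+y0,z)
print(g([(55,38),(572,38)],228,155,6,.012),g([(167,133),(460,130)],228,155,6,.020),g([(217,495),(427,495)],228,155,6,.048),g([(220,447),(425,447)],228,155,6,.012))
E
```

```text
[[ 0.4136 -0.2815  0.012 ]
 [ 0.415  -0.1721  0.012 ]] [[ 0.4328 -0.2578  0.02  ]
 [ 0.433  -0.1962  0.02  ]] [[ 0.5036 -0.2479  0.048 ]
 [ 0.5041 -0.2045  0.048 ]] [[ 0.5053 -0.2487  0.012 ]
 [ 0.5059 -0.2028  0.012 ]]
```

Emit:
{"fn": "send_rows", "kwargs": {"rows": [[[0,20,10,-0.4,0.6,0,0],[0,36,18,-0.4,0,0,0],[0,36,18,-0.4,0,0,0],[0,36,18,-0.4,0,0,0],[0,36,19,-0.4,0,0,0],[0,36,19,-0.4,0,0,0],[0,36,19,-0.4,0,0,0],[0,36,20,-0.4,0,0,0],[0,36,20,-0.4,0,0,0],[0,36,20,-0.4,0,0,0],[0,36,20,-0.5,0,0,0],[0,20,12,0,0,0,0],[0,0,0,0,0,0,0]]]}}

```text
time: 9.55
ee_pos: [0.6348, 0.1809, 0.2629]
orientation: [-0.024, 0.712, 0.026, 0.702]
ft_force: [-0.2, -0.8, -0.6]
finger_gap: 0.0006
```

```bash
python3 - <<'E'
from h import *
s=sense();print(s['ee_pos'],s['time']);M=R.from_quat(s['orientation']).as_matrix();print(M); c=cap('wrist','w5')
E
```

```text
[0.63475566 0.18088745 0.26285918] 9.55
[[-0.01401198 -0.07011793  0.99744029]
 [ 0.00177009  0.99753492  0.07014945]
 [-0.99990026  0.00274849 -0.01385333]]
```

View pics/w5.png

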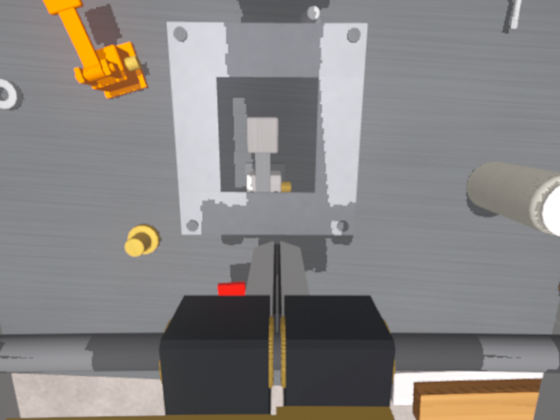

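```bash
python3 - <<'E'
from h import *
np.set_printoptions(precision=4,suppress=True)
c=load('w5')
P=onz(c,[247,278],[117.5,117.5],.084);Q=onz(c,[247.5,278.5],[152,152],.078);print(P,Q,(P.mean(0)+Q.mean(0))/2)
W=onz(c,[217.5,319,316,219.5],[77.5,77.5,192,192],.099);print('win',W,W.mean(0))
print(depth(c,np.array([262,262,262]),np.array([122,135,148])))
V=onz(c,[167,367,353,180],[23,23,235,235],.099);print('plate',V,V.mean(0))
s=sense();M=R.from_quat(s['orientation']).as_matrix()
t=(P.mean(0)+Q.mean(0))/2;t[2]=.12;print('tool delta mm',M.T@(t-s['ee_pos'])*1e3)
E
```

```text
[[0.5592 0.1458 0.084 ]
 [0.557  0.1769 0.084 ]] [[0.594  0.1475 0.078 ]
 [0.5917 0.18   0.078 ]] [0.5754 0.1625 0.081 ]
win [[0.5253 0.1178 0.099 ]
 [0.5185 0.2127 0.099 ]
 [0.6275 0.2208 0.099 ]
 [0.6344 0.1226 0.099 ]] [0.5764 0.1684 0.099 ]
[[0.5625 0.1611 0.0841]
 [0.5753 0.1618 0.0818]
 [0.5609 0.1751 0.4442]]
plate [[0.4831 0.0716 0.099 ]
 [0.4702 0.251  0.099 ]
 [0.6708 0.2641 0.099 ]
 [0.6833 0.0826 0.099 ]] [0.5769 0.1673 0.099 ]
tool delta mm [144.2085 -11.1822 -57.6741]
```

Emit:
{"fn": "send_rows", "kwargs": {"rows": [[[0,-3,-15,0,-0.8,0,0],[0,-4,-22,0,0,0,0],[0,-4,-22,0,0,0,0],[30,0,0,0,0,0,0],[40,0,0,0,0,0,0],[40,0,0,0,0,0,0],[20,0,0,0,0,0,0],[0,0,0,0,0,0,0]]]}}

```text
time: 10.4
ee_pos: [0.5741, 0.1584, 0.1328]
orientation: [-0.023, 0.708, 0.021, 0.705]
ft_force: [0.8, 1.2, 0.2]
finger_gap: 0.0003
```

Emit:
{"fn": "send_rows", "kwargs": {"rows": [[[5,3.5,0,0,0,0,0],[15,0,0,0,0,0,0],[15,0,0,0,0,0,0],[5,0,0,0,0,0,0],[0,0,0,0,0,0,0]]]}}

```text
time: 10.9
ee_pos: [0.5775, 0.1645, 0.0969]
orientation: [-0.022, 0.705, 0.023, 0.708]
ft_force: [-0.1, -0.9, -0.7]
finger_gap: 0.0005
```

```bash
python3 - <<'E'
from h import *
s=sense();print(s['ee_pos'],s['ft_force']); c=cap('scene','c6'); 
cv2.imwrite('pics/c6c.png',cv2.resize(c['image'][180:270,300:400,::-1],None,fx=6,fy=6,interpolation=cv2.INTER_CUBIC))
E
```

```text
[0.57749013 0.16453501 0.09691666] [-0.1218589  -0.908927   -0.70314583]
```

View pics/c6c.png

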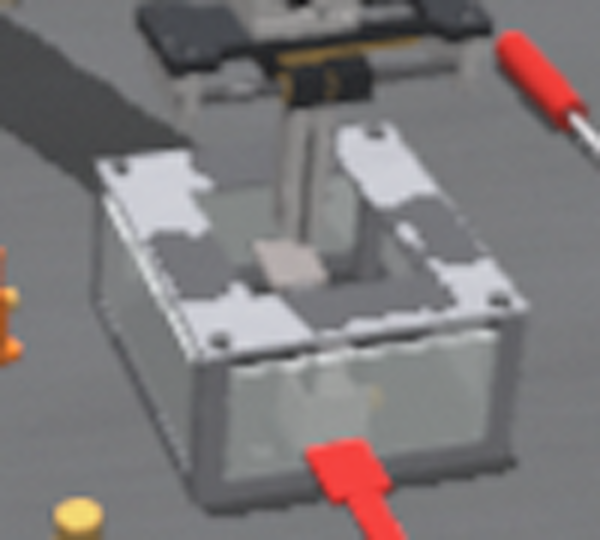

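Emit:
{"fn": "send_rows", "kwargs": {"rows": [[[4,0,-3,0,0,0,0],[4,0,0,0,0,0,0],[4,0,0,0,0,0,0],[4,0,0,0,0,0,0],[3,0,0,0,0,0,0],[3,0,0,0,0,0,0]]]}}

```text
time: 11.55
ee_pos: [0.5731, 0.1645, 0.0745]
orientation: [-0.022, 0.706, 0.023, 0.707]
ft_force: [-3.6, 0.1, 6.3]
finger_gap: 0.0002
```

Emit:
{"fn": "send_rows", "kwargs": {"rows": [[[3,0,0,0,0,0,0],[3,0,0,0,0,0,0],[3,0,0,0,0,0,0],[2,0,0,0,0,0,0],[2,0,0,0,0,0,0],[2,0,0,0,0,0,0],[1,0,0,0,0,0,0]]]}}

```text
time: 12.25
ee_pos: [0.5731, 0.1645, 0.0589]
orientation: [-0.022, 0.706, 0.023, 0.707]
ft_force: [-4.2, 0.4, 10.5]
finger_gap: 0.0003
```

Emit:
{"fn": "send_rows", "kwargs": {"rows": [[[1,0,0,0,0,0,0],[1,0,0,0,0,0,0],[1,0,0,0,0,0,0],[1,0,0,0,0,0,0],[1,0,0,0,0,0,0]]]}}

```text
time: 12.75
ee_pos: [0.5734, 0.1646, 0.057]
orientation: [-0.022, 0.706, 0.023, 0.707]
ft_force: [-11.4, -1.2, 37.6]
finger_gap: 0.0007
```

Emit:
{"fn": "send_rows", "kwargs": {"rows": [[[0,0,0,0,0,0,0],[-3,0,0,0,0,0,0],[-5,0,0,0,0,0,0],[-20,0,0,0,0,0,0],[-40,0,0,0,0,0,0],[-50,0,0,0,0,0,0],[-50,0,0,0,0,0,0],[-30,0,20,0,0,0,0],[0,0,30,0,0,0,0],[0,0,10,0,0,0,0],[0,0,0,0,0,0,0],[0,0,0,0,0,0,0]]]}}

```text
time: 13.95
ee_pos: [0.633, 0.168, 0.2508]
orientation: [-0.022, 0.706, 0.023, 0.707]
ft_force: [0.1, 0.3, 0.2]
finger_gap: 0.0007
```

```bash
python3 - <<'E'
from h import *
np.set_printoptions(precision=4,suppress=True)
s=sense();print(s['ee_pos'],s['ft_force'],s['time']); w=cap('wrist','w7');c=cap('side','s7');d=cap('scene','c7')
f=lambda i,x,y,a,b,k:cv2.resize(i['image'][y:y+b,x:x+a,::-1],None,fx=k,fy=k,interpolation=cv2.INTER_CUBIC)
cv2.imwrite('pics/f1.png',f(c,265,190,110,100,6));cv2.imwrite('pics/f2.png',f(w,150,0,240,240,3))
E
```

```text
[0.633  0.168  0.2508] [0.0599 0.349  0.163 ] 13.95
```

View pics/f1.png

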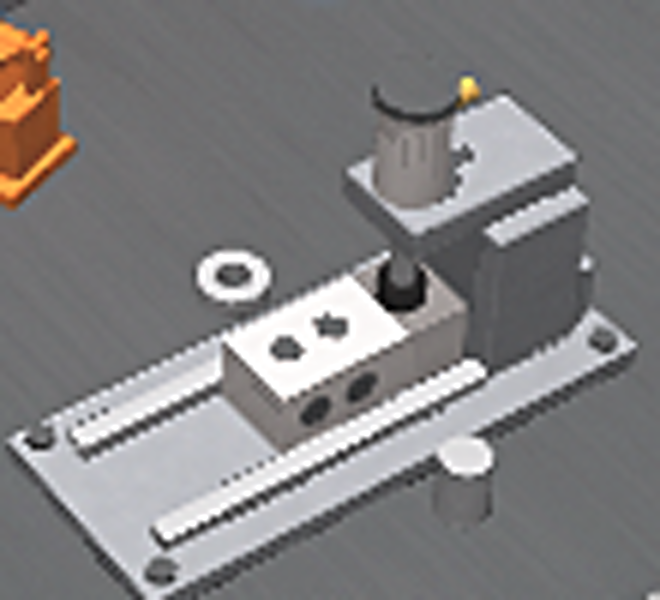

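View pics/f2.png

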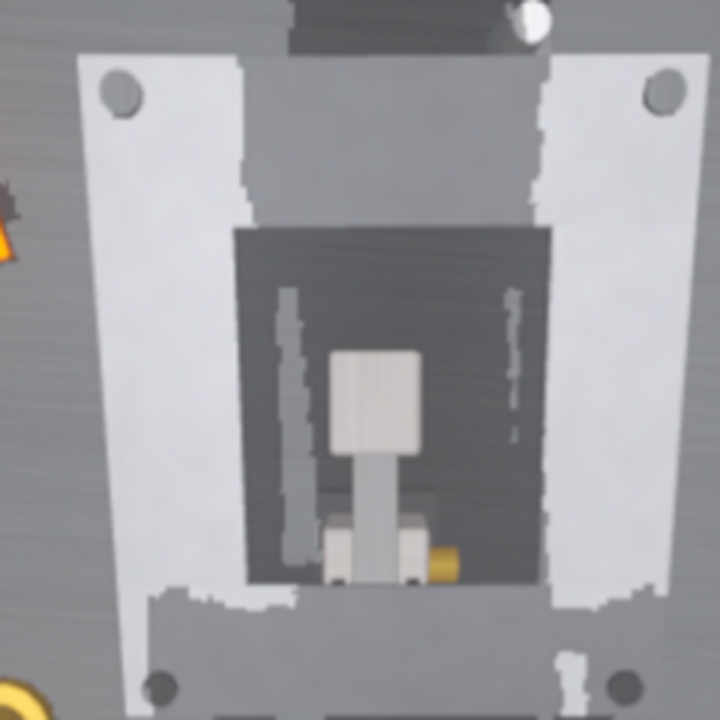

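View pics/c7.png

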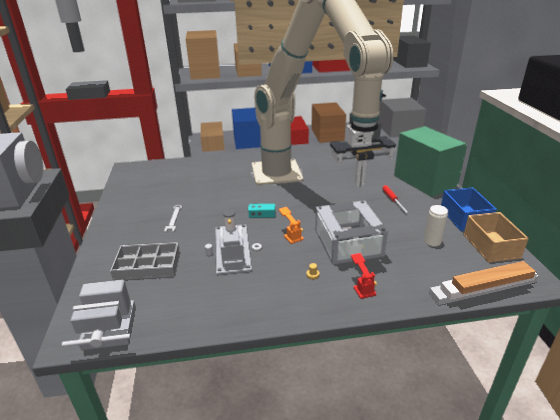

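```bash
python3 - <<'E'
from h import *
np.set_printoptions(precision=4,suppress=True)
w=load('w7');print(depth(w,np.array([275,275,275]),np.array([121,134,147])))
c=load('s7');p=np.array([(467,304),(280,401)],float)
print(onz(c,(p[:,0]+.5)/6-.5+265,(p[:,1]+.5)/6-.5+190,.048))
E
```

```text
[[0.5619 0.1614 0.0552]
 [0.575  0.1622 0.0587]
 [0.5883 0.1631 0.0609]]
[[ 0.6052 -0.2504  0.048 ]
 [ 0.505  -0.25    0.048 ]]
```

```bash
python3 -c "
from h import *
print(close_job())"
```

```text
the job is handed in; nothing more can be done
None
```

I pushed the block home against the column, then pressed the lever down through the guard's window, lifted the arm clear and handed the job in at about 14 s of the 48 s allowed. The hand-in gives no verdict, so success rests on the checks below.

- **Block home:** It slid at about 2.5 N until it stopped moving, and held there while I raised the push to 15 N. In the pictures its rear edge is 90–91 mm from the bed's rear edge (90 mm nominal). The side view put its far end about 2 mm short of the rail ends, which is within the 4 mm tolerance and the camera calibration. It had not moved in the picture taken after clamping.
- **Lever down:** The paddle came to a hard stop at about 38 N. After release its centre is about 23 mm lower (24 mm nominal) and the slope is reversed. The slope measured about 0.21 rad against the expected 0.16, which I put down to depth noise.
- **Clamp foot:** The last side picture shows the foot resting on the block. I had no way to measure the force it presses with.
- **Arm and bystanders:** The arm ended 15 cm above the guard with no outside force on the tool. In the final scene picture the other things on the bench look where they were at the start. I saw no sign of contact with the guard.

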